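# Find the full agent bottle by weight and stand it on the refill tray

### The arm

A 6-joint arm with a two-finger parallel gripper is mounted at the origin on a cart in front of the work surface, level with it; the furniture and walls round the work are solid. World frame = base frame: x ahead of the robot, y to its left, z up, the work surface at z = 0. Lengths are in m, angles in rad, forces in N, time in s.
With the tool pointing down it reaches from about 0.35 to 0.875 m from the base axis. Payload 15.5 kg.
Tool frame: the origin (TCP) lies midway between the tips of the shut fingers; the grasp point (between the pads) lies 19 mm behind it; y points along the fingers, z is the direction in which the jaws open and shut, and the axes are right-handed (so a half turn about y gives the same grasp; the last joint's range is limited). The gripper opens to 85 mm and grips with 20 to 120 N. Pads are 22 mm wide; open, the fingers measure 114 mm over their backs; the gripper's body (76 mm by 85 mm) begins 54 mm behind the grasp point. The pads swing forward as they close: fully open they stand 13 mm farther back than shut.
Start: joints at [1.054, 0.494, 1.345, -0, 1.302, -0.096], TCP at [0.256, 0.57, 0.231] pointing down, gripper open.
Joint ranges: [-2.91, 2.91], [-0.82, 2.16], [0.22, 2.67], [-1.22, 4.37], [0.12, 2.79], [-3.08, 3.08]. Speed limits (rad/s): [1.89, 1.89, 2.57, 3.01, 3.01, 3.01].

### API

Orientations are given as a unit quaternion [x, y, z, w].
In Python, from station import arm gives the robot as it stands.
- The arm moves only by the tool move_arm, never from a script. Its argument "targets" is a list of rows, each a list of 7 numbers: the shift along the tool's x, y, z in cm, then the turn, a rotation vector about the tool's x, y, z in rad, then the opening, from 0 (shut) to 1 (fully open). In form: [[dx, dy, dz, rx, ry, rz, hand], ...]. A call has 1 to 20 rows; each row shifts and turns the commanded pose from where the row before left it, along the tool's axes as they then stand; what a row does not reach is not made up. A row lasts 1/12 s, in which the tool goes at most 41.7 mm and 7.16 degrees, less where a joint would pass 70% of its speed; a pose out of reach is approached as far as the arm can. A call is refused whole if a number of a shift passes 4.17 or a number of a turn 0.125, either way. A call with a gripper value outside its range is refused whole. The fingers move at their own pace and stop on an object; the grip force is fixed at half the most. Time passes only in rows, so rows that do not move let the fingers close. It gives the time, the measured TCP pose, the force and the opening at its end, in the units of the state.
- arm.get_state(): the state, without advancing time (a new reading comes with each control period).
- arm.capture(name): name is "scene" or "top"; returns (picture, depth): 480x640x3 uint8, red, green, blue; 480x640 float32, m along the optical axis (not along the pixel's ray), 0 where there is no reading.
- arm.get_calibration(name): a dict with "K" (3x3 intrinsics, pixels), "dist" ([k1, k2, p1, p2, k3] as OpenCV has them; the pictures are not rectified), "rvec" (rotation vector, rad) and "tvec" (3), from world to camera coordinates, as OpenCV has them. Camera axes: x right, y down, z forward; pixel columns grow to the right and rows downward; lengths in m; the calibration is good to about 2 mm. A picture is of the moment at which its call begins. get_calibration takes no time and is no camera call.
- arm.hand_in(): hands the job in, once; it reports no verdict.
The state is a dict: "t": time; "joint_positions": joint angles; "joint_vel": joint speeds; "joint_torque": joint torques, N m; "tool_pos": TCP position; "ee_rot": TCP orientation; "contact_force": force on the tool from outside, world axes, zero at the start; "moment": the same for the moment, N m; "opening": opening from 0.0 (shut) to 1.0 (fully open).
Only numpy, scipy, OpenCV 4.12 (cv2) and the standard library are available. Lean on these libraries where they do the work, as an engineer would, in place of code of your own. Each camera call takes 0.05 s, during which the arm holds its last target. There are 200 camera calls.

### The job

Two identical closed amber bottles stand on the bench; one is full, the other almost empty, and only their weight tells them apart. Lift to find the full one and stand it upright on the empty half of the steel instrument tray (the half without the gauze and the purple adaptor). The empty bottle must end up standing where it stood, and neither bottle may be dropped or tipped over.

Things in the scene. Friction and masses are not known exactly. Their poses are not given: they have to be found in the camera images.
- bottle_a: one of two identical closed amber bottles, 62 mm across, 136 mm tall; origin at the centre of its underside, z up. Round body to height 90 mm, shoulder to 110, yellow collar (35 mm across) to 116, fixed black cap (32 mm across) from 116 to 136: grip the cap from above. Full it weighs about 0.5 kg (0.45 to 0.55), almost empty 0.12 kg (0.10 to 0.14); this may be either, they look alike.
- bottle_b: one of two identical closed amber bottles, 62 mm across, 136 mm tall; origin at the centre of its underside, z up. Round body to height 90 mm, shoulder to 110, yellow collar (35 mm across) to 116, fixed black cap (32 mm across) from 116 to 136: grip the cap from above. Full it weighs about 0.5 kg (0.45 to 0.55), almost empty 0.12 kg (0.10 to 0.14); this may be either, they look alike.
- tray: steel instrument tray, 183 x 278 mm (x by y), rim 20 mm high, about 165 x 260 mm inside, fixed. Origin: centre of its underside; y along its length, z up. Gauze and a purple adaptor (up to 28 mm high) lie on its +y half; the -y half is empty, its middle at x 0, y -65 mm. The thin floor is at bench height: a bottle standing on it has its origin at height 0.
There are look-alikes about, which are no part of the job. What is shaped like the bottle_b but pink or turquoise is not meant. What is shaped like the bottle_a but green is not meant.

How it is judged:
At the end, for the whole second after the job is handed in: A bottle that weighs more than 3 N (the full one) stands upright (within 7 degrees) and at rest on the empty half of the tray, inside its rim; the other bottle stands upright and at rest within 40 mm of where it stood at the start (((x of bottle_a in the frame of tray between -0.065 and 0.065 m and y of bottle_a in the frame of tray between -0.115 and 0 m and contact force between bottle_a and anything else above 3 N and distance of bottle_b from where it was at the start of the episode below 0.04 m) or (x of bottle_b in the frame of tray between -0.065 and 0.065 m and y of bottle_b in the frame of tray between -0.115 and 0 m and contact force between bottle_b and anything else above 3 N and distance of bottle_a from where it was at the start of the episode below 0.04 m)) and height (world z) of each of bottle_a, bottle_b below 0.012 m and angle between each of bottle_a, bottle_b's own z axis and vertical below 0.12 rad and linear speed of each of bottle_a, bottle_b below 0.02 m/s); the robot touches nothing.
It fails at once if a bottle is tipped over (more than 35 degrees) (angle between any of bottle_a, bottle_b's own z axis and vertical above 0.6 rad).
It fails at once if a bottle is dropped from more than 40 mm ((height (world z) of bottle_a above 0.04 m and contact force between bottle_a and the fingers below 0.2 N) or (height (world z) of bottle_b above 0.04 m and contact force between bottle_b and the fingers below 0.2 N)).
It also fails if it takes over 45 s, if anything falls off the work surface, if the arm or the gripper's body presses on something with over 40 N, if the wrist force passes 120 N, or if a joint passes its speed limit or range.

## Working session

There is one attempt and no reset: what is moved stays moved. The work goes in short steps, Python scripts to look and compute and a tool call to move; the robot and the scene stay as the last step left them, time stands still between calls to the robot, and variables do not carry over. Pictures are saved under pics/ and viewed, about 8 in all and at most 12, crops included, and the job is handed in when it is done.

Besides the shell and the picture viewer there is one more tool, called after ">>>" as name([rows], argument=value, ...), one row to a line, values as JSON. move_arm: Moves the arm, as the interface text tells. Its arguments: {"type":"object","properties":{"targets":{"type":"array","items":{"type":"array","items":{"type":"number"}}}},"required":["targets"]}

```bash
mkdir -p pics
python3 - <<'E'
from station import arm
import cv2,numpy as np
s=arm.get_state();print({k:np.round(v,3).tolist() for k,v in s.items()})
for n in("scene","top"):
    p,d=arm.capture(n);cv2.imwrite(f"pics/{n}0.png",p[:,:,::-1]);np.save(f"pics/{n}0.npy",d)
    c=arm.get_calibration(n);print(n,{k:np.round(v,4).tolist() for k,v in c.items()},(d>0).mean())
E
```

```text
{'t': 0.0, 'joint_positions': [1.053, 0.494, 1.346, 0.0, 1.302, -0.095], 'joint_vel': [0.0, -0.0, -0.001, 0.0, 0.0, -0.002], 'joint_torque': [-0.004, -88.215, -38.387, -0.0, 0.01, 0.0], 'tool_pos': [0.256, 0.57, 0.231], 'ee_rot': [0.692, -0.148, 0.148, -0.691], 'contact_force': [-0.017, -0.231, 0.79], 'moment': [0.012, -0.033, -0.026], 'opening': 1.0}
scene {'K': [[600.8503, 0.0, 320.0899], [0.0, 600.8503, 236.0054], [0.0, 0.0, 1.0]], 'dist': [-0.0626, 0.0, 0.0, 0.0, 0.0], 'rvec': [2.0081, -0.8051, 0.4387], 'tvec': [-0.3023, 0.2576, 0.8999]} 0.996142578125
top {'K': [[436.5826, 0.0, 316.8736], [0.0, 436.5826, 235.5462], [0.0, 0.0, 1.0]], 'dist': [-0.0353, 0.0, 0.0, 0.0, 0.0], 'rvec': [2.1284, -2.1289, 0.1691], 'tvec': [0.0852, 0.4956, 0.9021]} 0.995869140625
```

View pics/scene0.png

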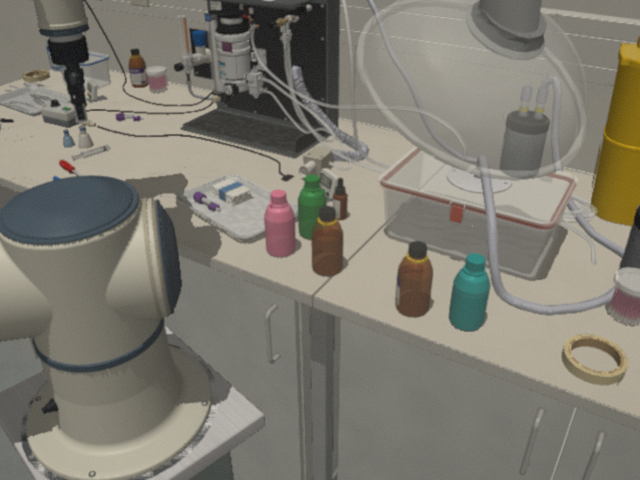

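View pics/top0.png

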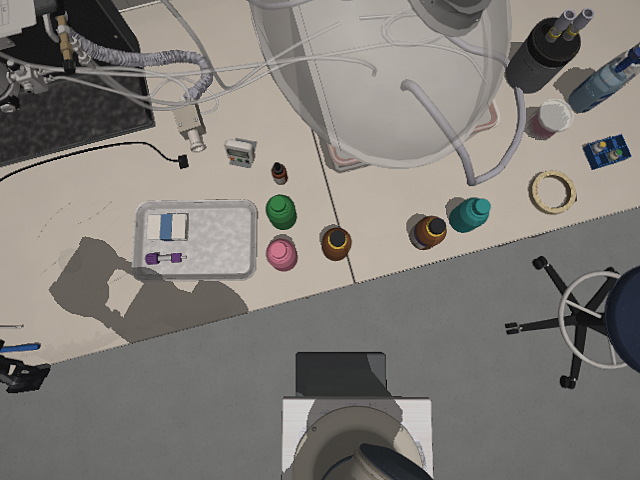

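The top view shows the amber bottles at about (337,243) and (430,231). The tray is at about (195,240), with the gauze on its left half and its empty half on the right. The pink and green bottles stand between the tray and the left amber bottle, and the turquoise one is beside the right amber bottle.

```bash
cat > h.py <<'E'
from station import arm
import cv2,numpy as np
from scipy.spatial.transform import Rotation as R
def ray(n,uv,z):
    c=arm.get_calibration(n);K,D=np.array(c["K"]),np.array(c["dist"])
    q=cv2.undistortPoints(np.array(uv,float).reshape(-1,1,2),K,D).reshape(-1,2)
    Rm=cv2.Rodrigues(np.array(c["rvec"],float))[0];o=-Rm.T@np.array(c["tvec"]).ravel()
    d=np.c_[q,np.ones(len(q))]@Rm
    return o+d*((z-o[2])/d[:,2])[:,None]
def pts(n,d):
    c=arm.get_calibration(n);K,D=np.array(c["K"]),np.array(c["dist"])
    v,u=np.mgrid[:480,:640];q=cv2.undistortPoints(np.stack([u,v],-1).reshape(-1,1,2).astype(float),K,D).reshape(-1,2)
    Rm=cv2.Rodrigues(np.array(c["rvec"],float))[0]
    P=np.c_[q,np.ones(len(q))]*d.reshape(-1,1)-np.array(c["tvec"]).ravel()
    return (P@Rm).reshape(480,640,3)
E
python3 - <<'E'
from h import *
p=cv2.imread("pics/top0.png");d=np.load("pics/top0.npy");P=pts("top",d)
for name,(u,v) in dict(L=(337,243),R=(430,231),pink=(282,252),green=(281,211),turq=(472,214)).items():
    w=np.zeros((480,640),bool);w[v-28:v+28,u-28:u+28]=1
    m=w&(P[...,2]>.128)&(P[...,2]<.145)
    X=P[m]; (c,r)=cv2.minEnclosingCircle(X[:,:2].astype(np.float32))
    uv=np.argwhere(m)[:,::-1].astype(np.float32);cu,_=cv2.minEnclosingCircle(uv)
    print(name,m.sum(),"cap",np.round(c,4),"r",round(r,4),"z",np.median(X[:,2]).round(4),"ray",ray("top",[cu],.136).round(4))
ps=pts("scene",np.load("pics/scene0.npy"))
for name,(u,v) in dict(L=(327,215),R=(417,250)).items():
    w=np.zeros((480,640),bool);w[v-20:v+20,u-25:u+25]=1
    X=ps[w&(abs(ps[...,2]-.136)<.006)];print("scene",name,len(X),X.mean(0).round(4))
# tray: rim points
w=np.zeros((480,640),bool);w[190:290,125:265]=1
m=(w&(P[...,2]>.012)&(P[...,2]<.026)).astype(np.uint8)
X=P[m>0][:,:2].astype(np.float32);print("rim",len(X),cv2.minAreaRect(X))
# anything tall near work
m=(P[...,2]>.15)&(P[...,0]<.75)&(P[...,0]>.25)&(abs(P[...,1])<.6)
print("tall",m.sum());
if m.sum():print(P[m].min(0).round(3),P[m].max(0).round(3))
gs=P[::20,::20];
for y0 in np.arange(-.5,.6,.1):
    b=(abs(P[...,1]-y0)<.05)&(P[...,2]>.2)&(P[...,0]>.2)&(P[...,0]<1)
    print(round(y0,2),b.sum(), np.round([np.percentile(P[b][:,0],1),P[b][:,2].min(),P[b][:,2].max()],3) if b.sum() else '')
E
```

```text
L 198 cap [0.476  0.0452] r 0.0158 z 0.1352 ray [[0.4754 0.0452 0.136 ]]
R 209 cap [ 0.5003 -0.152 ] r 0.0159 z 0.1351 ray [[ 0.4993 -0.1509  0.136 ]]
pink 206 cap [0.4527 0.1605] r 0.016 z 0.1351 ray [[0.452 0.16  0.136]]
green 193 cap [0.5468 0.1626] r 0.0161 z 0.1351 ray [[0.5453 0.1625 0.136 ]]
turq 215 cap [ 0.52   -0.2096] r 0.0539 z 0.135 ray [[ 0.5182 -0.2094  0.136 ]]
scene L 146 [0.4736 0.0395 0.1351]
scene R 198 [ 0.4978 -0.1557  0.1359]
rim 2139 ((0.4915481209754944, 0.3600395917892456), (0.18490755558013916, 0.27775174379348755), 0.3853626847267151)
tall 36322
[ 0.25  -0.281  0.15 ] [0.75  0.552 0.973]
-0.5 248 [0.796 0.2   0.252]
-0.4 454 [0.885 0.2   0.228]
-0.3 0 
-0.2 3449 [0.619 0.222 0.448]
-0.1 9646 [0.573 0.247 0.484]
-0.0 11752 [0.565 0.287 0.489]
0.1 9829 [0.337 0.344 0.973]
0.2 969 [0.679 0.201 0.447]
0.3 515 [0.786 0.2   0.39 ]
0.4 111 [0.731 0.2   0.337]
0.5 4594 [0.219 0.2   0.428]
```

```bash
cat >> h.py <<'E'
def rel(xyz,jaw=None):
    s=arm.get_state();Rm=R.from_quat(s["ee_rot"]).as_matrix();p=np.array(s["tool_pos"])
    print("pos",p.round(4),"shift cm (tool xyz)",(Rm.T@(np.array(xyz)-p)*100).round(2))
E
python3 - <<'E'
from h import *
s=arm.get_state();Rm=R.from_quat(s["ee_rot"]).as_matrix();print(Rm.round(3))
# target: tool y down, tool z along +-x
for sg in(1,-1):
    z=np.array([sg,0,0.]);y=np.array([0,0,-1.]);x=np.cross(y,z)
    print(sg,R.from_matrix(Rm.T@np.c_[x,y,z]).as_rotvec().round(3))
rel([.475,.045,.17])
P=pts("top",np.load("pics/top0.npy"))
for n,b in dict(L=(.475,.045),R=(.5,-.151)).items():
    for z0 in np.arange(.15,.5,.05):
        m=(P[...,2]>z0)&(P[...,2]<z0+.05)&(P[...,0]>.3);dd=np.hypot(P[m][:,0]-b[0],P[m][:,1]-b[1])
        i=dd.argmin() if m.any() else None;print(n,round(z0,2),dd[i].round(3),P[m][i].round(3))
u=P[195:225,460:500];X=u[(u[...,2]>.13)&(u[...,2]<.14)];print("turq",np.median(X,0),len(X))
E
```

```text
[[ 0.912 -0.001  0.409]
 [-0.409 -0.001  0.912]
 [-0.    -1.    -0.001]]
1 [1.000e-03 1.149e+00 0.000e+00]
-1 [ 1.000e-03 -1.993e+00 -1.000e-03]
pos [0.2557 0.57   0.2308] shift cm (tool xyz) [ 41.5    6.11 -38.91]
L 0.15 0.158 [0.633 0.048 0.15 ]
L 0.2 0.23 [ 0.604 -0.145  0.249]
L 0.25 0.116 [ 0.562 -0.032  0.299]
L 0.3 0.095 [0.565 0.016 0.329]
L 0.35 0.101 [0.576 0.044 0.352]
L 0.4 0.13 [0.604 0.03  0.401]
L 0.45 0.175 [0.646 0.01  0.451]
R 0.15 0.143 [ 0.634 -0.201  0.151]
R 0.2 0.104 [ 0.604 -0.145  0.249]
R 0.25 0.092 [ 0.584 -0.114  0.264]
R 0.3 0.102 [ 0.593 -0.11   0.302]
R 0.35 0.11 [ 0.599 -0.103  0.352]
R 0.4 0.138 [ 0.623 -0.089  0.402]
R 0.45 0.195 [ 0.657 -0.036  0.45 ]
turq [ 0.53890126 -0.24242139  0.13509986] 189
```

>>> move_arm([
  [2.3,0.34,-2.16,0,0,0,1],
  [2.3,0.34,-2.16,0,0,0,1],
  [2.3,0.34,-2.16,0,0,0,1],
  [2.3,0.34,-2.16,0,0,0,1],
  [2.3,0.34,-2.16,0,0,0,1],
  [2.3,0.34,-2.16,0,0,0,1],
  [2.3,0.34,-2.16,0,0,0,1],
  [2.3,0.34,-2.16,0,0,0,1],
  [2.3,0.34,-2.16,0,0,0,1],
  [2.3,0.34,-2.16,0,0,0,1],
  [2.3,0.34,-2.16,0,0,0,1],
  [2.3,0.34,-2.16,0,0,0,1],
  [2.3,0.34,-2.16,0,0,0,1],
  [2.3,0.34,-2.16,0,0,0,1],
  [2.3,0.34,-2.16,0,0,0,1],
  [2.3,0.34,-2.16,0,0,0,1],
  [2.3,0.34,-2.16,0,0,0,1],
  [2.3,0.34,-2.16,0,0,0,1],
  [0,0,0,0,0,0,1],
  [0,0,0,0,0,0,1],
])

```text
t: 1.77
tool_pos: [0.4747, 0.0447, 0.1697]
ee_rot: [0.691, -0.149, 0.149, -0.691]
contact_force: [-0.1, 0.2, 0.2]
opening: 0.997
```

```bash
python3 -c "
from h import *
rel([.475,.045,.112]);s=arm.get_state();print(s['t'],s['joint_positions'],s['contact_force'],s['opening'],R.from_quat(s['ee_rot']).as_matrix().round(3))"
```

```text
pos [0.4747 0.0447 0.1697] shift cm (tool xyz) [0.02 5.77 0.04]
1.7667 [-3.13580653e-02  3.68728189e-01  1.77817078e+00  1.97349483e-05
  9.95331238e-01 -1.17759262e+00] [-0.13532697  0.1641373   0.1673089 ] 0.9969857627720412 [[ 0.911 -0.001  0.412]
 [-0.412  0.     0.911]
 [-0.001 -1.    -0.   ]]
```

Descend slowly and grip.

>>> move_arm([
  [0,1.2,0,0,0,0,1],
  [0,1.2,0,0,0,0,1],
  [0,1.2,0,0,0,0,1],
  [0,1.2,0,0,0,0,1],
  [0,1.0,0,0,0,0,1],
  [0,0,0,0,0,0,1],
  [0,0,0,0,0,0,0],
  [0,0,0,0,0,0,0],
  [0,0,0,0,0,0,0],
  [0,0,0,0,0,0,0],
  [0,0,0,0,0,0,0],
  [0,0,0,0,0,0,0],
  [0,0,0,0,0,0,0],
  [0,0,0,0,0,0,0],
  [0,0,0,0,0,0,0],
  [0,0,0,0,0,0,0],
])

```text
t: 3.1
tool_pos: [0.4749, 0.0459, 0.1128]
ee_rot: [-0.691, 0.148, -0.149, 0.691]
contact_force: [-1.3, -1.9, 9.9]
opening: 0.346
```

>>> move_arm([
  [0,-0.4,0,0,0,0,0],
  [0,-0.5,0,0,0,0,0],
  [0,-0.5,0,0,0,0,0],
  [0,-0.5,0,0,0,0,0],
  [0,-0.3,0,0,0,0,0],
  [0,-0.3,0,0,0,0,0],
  [0,0,0,0,0,0,0],
  [0,0,0,0,0,0,0],
  [0,0,0,0,0,0,0],
  [0,0,0,0,0,0,0],
])

```text
t: 3.93
tool_pos: [0.4743, 0.046, 0.1369]
ee_rot: [0.691, -0.148, 0.148, -0.691]
contact_force: [0.5, -1.2, -1.2]
opening: 0.345
```

```bash
python3 -c "
from h import *
s=arm.get_state();print(s['t'],s['tool_pos'],s['contact_force'],s['moment'],s['opening'])
p,d=arm.capture('scene');cv2.imwrite('pics/s1.png',cv2.resize(p[150:330,200:500,::-1],None,fx=2,fy=2))"
```

```text
3.9333 [0.47425577 0.04602922 0.13687054] [ 0.48245895 -1.24366433 -1.18158957] [-0.00386411 -0.01141556 -0.04420172] 0.34480126695324725
```

View pics/s1.png

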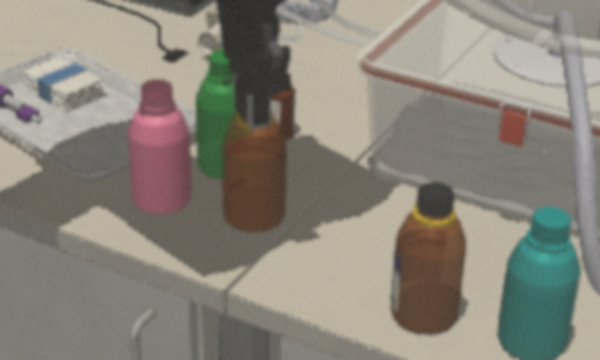

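The left bottle is held clear of the bench: its base is at about crop (255,225), and it was at about (252,244) before. The force is about -1.2 N, so it is the empty one, and I'll put it back.

>>> move_arm([
  [0,0.5,0,0,0,0,0],
  [0,0.5,0,0,0,0,0],
  [0,0.5,0,0,0,0,0],
  [0,0.4,0,0,0,0,0],
  [0,0.2,0,0,0,0,0],
  [0,0.2,0,0,0,0,0],
  [0,0.1,0,0,0,0,0],
  [0,0,0,0,0,0,0],
  [0,0,0,0,0,0,0],
])

```text
t: 4.73
tool_pos: [0.4745, 0.046, 0.1131]
ee_rot: [-0.691, 0.148, -0.148, 0.691]
contact_force: [-0.4, -0.0, -0.6]
opening: 0.347
```

>>> move_arm([
  [0,0.05,0,0,0,0,0],
  [0,0,0,0,0,0,0.5],
  [0,0,0,0,0,0,0.7],
  [0,0,0,0,0,0,1],
  [0,0,0,0,0,0,1],
  [0,0,0,0,0,0,1],
  [0,0,0,0,0,0,1],
  [0,0,0,0,0,0,1],
  [0,0,0,0,0,0,1],
  [0,0,0,0,0,0,1],
  [0,-0.7,0,0,0,0,1],
  [0,-1.2,0,0,0,0,1],
  [0,-1.5,0,0,0,0,1],
  [0,-1.5,0,0,0,0,1],
  [0,-1,0,0,0,0,1],
  [0,0,0,0,0,0,1],
])

```text
t: 6.07
tool_pos: [0.4754, 0.046, 0.1738]
ee_rot: [-0.691, 0.147, -0.149, 0.692]
contact_force: [0.2, 0.5, 0.4]
opening: 0.999
```

```bash
python3 -c "
from h import *
rel([.5,-.1515,.17])"
```

```text
pos [0.4754 0.046  0.1738] shift cm (tool xyz) [ 10.32   0.39 -17.01]
```

>>> move_arm([
  [1.29,0,-2.12,0,0,0,1],
  [1.29,0,-2.12,0,0,0,1],
  [1.29,0,-2.12,0,0,0,1],
  [1.29,0,-2.12,0,0,0,1],
  [1.29,0,-2.13,0,0,0,1],
  [1.29,0,-2.13,0,0,0,1],
  [1.29,0,-2.13,0,0,0,1],
  [1.29,0,-2.13,0,0,0,1],
  [0,0,0,0,0,0,1],
  [0,0,0,0,0,0,1],
])

```text
t: 6.9
tool_pos: [0.4988, -0.1523, 0.1711]
ee_rot: [-0.691, 0.149, -0.149, 0.691]
contact_force: [0.0, 0.5, -0.4]
opening: 1.001
```

```bash
python3 -c "
from h import *
rel([.5,-.1515,.113]);s=arm.get_state();print(s['joint_positions'])
p,d=arm.capture('scene');cv2.imwrite('pics/s2.png',cv2.resize(p[150:330,200:500,::-1],None,fx=2,fy=2))"
```

```text
pos [ 0.4988 -0.1523  0.1711] shift cm (tool xyz) [0.08 5.81 0.12]
[-4.10819011e-01  4.22342045e-01  1.67306595e+00  2.01416254e-05
  1.04673959e+00 -1.55782321e+00]
```

View pics/s2.png

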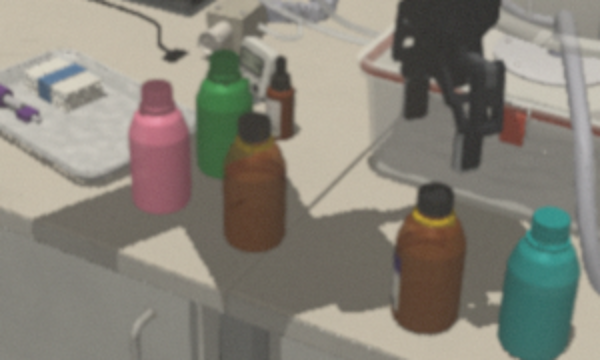

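The left bottle is upright at its old place, with its base at about crop (255,245). The open fingers straddle the right cap, which is at about (435,195).

>>> move_arm([
  [0.1,1.2,0.1,0,0,0,1],
  [0,1.2,0,0,0,0,1],
  [0,1.2,0,0,0,0,1],
  [0,1.2,0,0,0,0,1],
  [0,0.8,0,0,0,0,1],
  [0,0.1,0,0,0,0,1],
  [0,0,0,0,0,0,0],
  [0,0,0,0,0,0,0],
  [0,0,0,0,0,0,0],
  [0,0,0,0,0,0,0],
  [0,0,0,0,0,0,0],
  [0,0,0,0,0,0,0],
  [0,0,0,0,0,0,0],
  [0,0,0,0,0,0,0],
  [0,0,0,0,0,0,0],
  [0,0,0,0,0,0,0],
])

```text
t: 8.28
tool_pos: [0.5007, -0.1512, 0.1153]
ee_rot: [0.692, -0.148, 0.149, -0.691]
contact_force: [-1.1, -0.3, 9.0]
opening: 0.347
```

>>> move_arm([
  [0,-0.3,0,0,0,0,0],
  [0,-0.5,0,0,0,0,0],
  [0,-0.5,0,0,0,0,0],
  [0,-0.5,0,0,0,0,0],
  [0,-0.4,0,0,0,0,0],
  [0,-0.3,0,0,0,0,0],
  [0,0,0,0,0,0,0],
  [0,0,0,0,0,0,0],
  [0,0,0,0,0,0,0],
  [0,0,0,0,0,0,0],
])

```text
t: 9.12
tool_pos: [0.5001, -0.1507, 0.1393]
ee_rot: [-0.691, 0.148, -0.148, 0.691]
contact_force: [0.3, -0.2, -4.9]
opening: 0.345
```

The wrist reads -4.9 N, so the right bottle is the full one. I'll raise it and carry it around the near side of the other bottles.

>>> move_arm([
  [0,-0.6,0,0,0,0,0],
  [0,-1,0,0,0,0,0],
  [0,-1,0,0,0,0,0],
  [0,-0.7,0,0,0,0,0],
  [0,-0.3,0,0,0,0,0],
  [-1,0,0.47,0,0,0,0],
  [-1.5,0,0.7,0,0,0,0],
  [-2,0,0.94,0,0,0,0],
  [-2,0,0.94,0,0,0,0],
  [-2,0,0.94,0,0,0,0],
  [-2,0,0.94,0,0,0,0],
  [-2,0,0.94,0,0,0,0],
  [-2,0,0.94,0,0,0,0],
  [-2,0,0.94,0,0,0,0],
  [-1.6,0,0.7,0,0,0,0],
  [-1,0,0.3,0,0,0,0],
  [0,0,0,0,0,0,0],
  [0,0,0,0,0,0,0],
])

```text
t: 10.62
tool_pos: [0.3619, 0.0073, 0.1758]
ee_rot: [0.692, -0.147, 0.148, -0.691]
contact_force: [1.5, 0.2, -5.7]
opening: 0.351
```

```bash
python3 -c "
from h import *
rel([.37,.22,.176]);rel([.492,.297,.176]);s=arm.get_state();print(s['joint_positions'],s['contact_force'])"
```

```text
pos [0.3619 0.0073 0.1758] shift cm (tool xyz) [-7.95 -0.03 19.75]
pos [0.3619 0.0073 0.1758] shift cm (tool xyz) [ 4.000e-02 -2.000e-02  3.176e+01]
[-1.45251848e-01  2.12072942e-01  2.01936427e+00 -1.30295742e-04
  9.09447330e-01 -1.29507798e+00] [ 1.51333831  0.23613856 -5.73477407]
```

>>> move_arm([
  [-0.5,0,1.2,0,0,0,0],
  [-0.9,0,2.2,0,0,0,0],
  [-0.9,0,2.2,0,0,0,0],
  [-0.9,0,2.2,0,0,0,0],
  [-0.9,0,2.2,0,0,0,0],
  [-0.9,0,2.2,0,0,0,0],
  [-0.9,0,2.2,0,0,0,0],
  [-0.9,0,2.2,0,0,0,0],
  [-0.7,0,1.8,0,0,0,0],
  [-0.4,0,1.3,0,0,0,0],
  [0.6,0,1,0,0,0,0],
  [1.1,0,1.7,0,0,0,0],
  [1.2,0,1.8,0,0,0,0],
  [1.2,0,1.8,0,0,0,0],
  [1.2,0,1.8,0,0,0,0],
  [1.1,0,1.7,0,0,0,0],
  [0.9,0,1.3,0,0,0,0],
  [0.5,0,0.8,0,0,0,0],
  [0,0,0,0,0,0,0],
  [0,0,0,0,0,0,0],
])

```text
t: 12.28
tool_pos: [0.4904, 0.2955, 0.1751]
ee_rot: [0.692, -0.148, 0.148, -0.691]
contact_force: [-0.2, -0.9, -6.5]
opening: 0.349
```

```bash
python3 -c "
from h import *
rel([.492,.297,.115]);s=arm.get_state();print(s['t'],s['contact_force'],s['opening'])
p,d=arm.capture('scene');cv2.imwrite('pics/s3.png',cv2.resize(p[100:300,130:430,::-1],None,fx=2,fy=2))"
```

```text
pos [0.4904 0.2955 0.1751] shift cm (tool xyz) [0.08 6.01 0.21]
12.2833 [-0.22537329 -0.90103539 -6.45778363] 0.34945500544067293
```

View pics/s3.png

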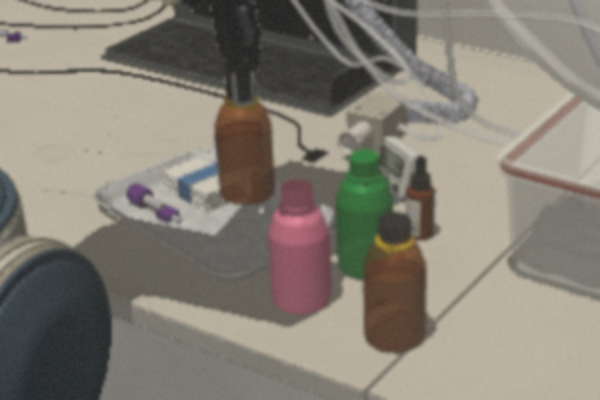

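The bottle hangs upright above the tray at about crop (245,150), and the pink, green and left amber bottles are untouched. I'll lower it.

>>> move_arm([
  [0.1,1,0.2,0,0,0,0],
  [0,1.2,0,0,0,0,0],
  [0,1.2,0,0,0,0,0],
  [0,1,0,0,0,0,0],
  [0,0.6,0,0,0,0,0],
  [0,0.4,0,0,0,0,0],
  [0,0.2,0,0,0,0,0],
  [0,0.2,0,0,0,0,0],
  [0,0,0,0,0,0,0],
  [0,0,0,0,0,0,0],
])

```text
t: 13.17
tool_pos: [0.4922, 0.2974, 0.1179]
ee_rot: [-0.691, 0.148, -0.148, 0.692]
contact_force: [-0.6, -1.4, -5.1]
opening: 0.344
```

>>> move_arm([
  [0,0.1,0,0,0,0,0],
  [0,0.1,0,0,0,0,0],
  [0,0.05,0,0,0,0,0],
  [0,0,0,0,0,0,0],
])

```text
t: 13.5
tool_pos: [0.4922, 0.2974, 0.1154]
ee_rot: [-0.691, 0.148, -0.148, 0.692]
contact_force: [-1.2, -0.8, 0.6]
opening: 0.352
```

>>> move_arm([
  [0,0,0,0,0,0,0.5],
  [0,0,0,0,0,0,0.7],
  [0,0,0,0,0,0,1],
  [0,0,0,0,0,0,1],
  [0,0,0,0,0,0,1],
  [0,0,0,0,0,0,1],
  [0,0,0,0,0,0,1],
  [0,0,0,0,0,0,1],
  [0,0,0,0,0,0,1],
  [0,-0.7,0,0,0,0,1],
  [0,-1.5,0,0,0,0,1],
  [0,-2,0,0,0,0,1],
  [0,-2,0,0,0,0,1],
  [0,-2,0,0,0,0,1],
  [0,-2,0,0,0,0,1],
  [0,-1,-1,0,0,0,1],
  [-2,0,2,0,0,0,1],
  [-2.5,0,3,0,0,0,1],
  [-2.5,0,3,0,0,0,1],
  [-2,0,2,0,0,0,1],
])

```text
t: 15.17
tool_pos: [0.4459, 0.4179, 0.2272]
ee_rot: [-0.691, 0.148, -0.148, 0.692]
contact_force: [-0.4, 0.4, 0.1]
opening: 1.002
```

>>> move_arm([
  [-1,0,3,0,0,0,1],
  [-1,0,3,0,0,0,1],
  [-1,0,3,0,0,0,1],
  [-1,0,3,0,0,0,1],
  [0,0,0,0,0,0,1],
  [0,0,0,0,0,0,1],
])

```text
t: 15.67
tool_pos: [0.459, 0.5426, 0.2263]
ee_rot: [0.692, -0.148, 0.147, -0.691]
contact_force: [-0.5, 0.2, -0.3]
opening: 1.001
```

Run:
```python
from h import *
p,d=arm.capture("top");cv2.imwrite("pics/top4.png",p[:,:,::-1]);P=pts("top",d)
m=((P[...,2]>.128)&(P[...,2]<.145)&(P[...,0]>.4)&(P[...,0]<.56)).astype(np.uint8)
n,l,st,c=cv2.connectedComponentsWithStats(m)
for i in range(1,n):
    if st[i,4]>80:
        e=cv2.minEnclosingCircle(P[l==i][:,:2].astype(np.float32));print(c[i].round(),np.round(e[0],4),round(e[1],4))
print(arm.get_state()["tool_pos"],arm.get_state()["contact_force"])
```

```text
[277. 203.] [0.5458 0.163 ] 0.0159
[482. 206.] [ 0.5397 -0.2428] 0.0159
[210. 229.] [0.4925 0.2948] 0.0164
[337. 238.] [0.4755 0.0455] 0.0159
[278. 250.] [0.4525 0.161 ] 0.0157
[0.45911147 0.54151276 0.22647775] [-0.70865675  0.06541658 -0.43170755]
```

View pics/top4.png

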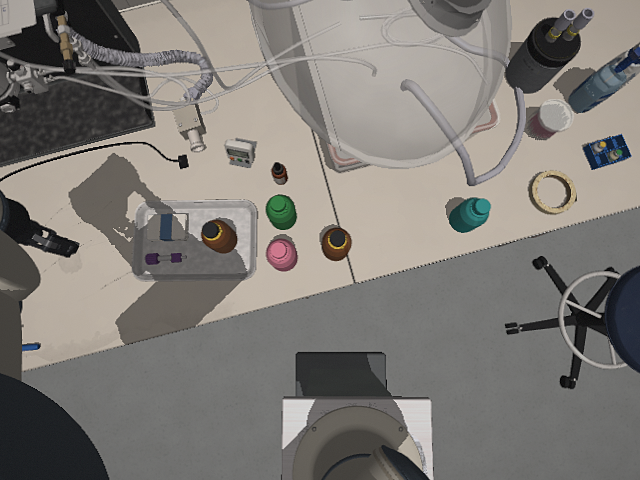

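The full bottle stands on the tray's empty half, cap at (210,229). The other is at its old place, cap at (337,238), and the gripper is clear at the left edge.

```bash
python3 -c "
from station import arm
print(arm.hand_in())"
```

```text
the job is handed in; nothing more can be done
None
```

The full bottle now stands on the empty half of the tray, the empty one is back in its place, and I have handed the job in. No verdict was reported.

- **Weighing:** the left bottle pulled about 1.2 N when lifted 24 mm, so it is the empty one. The right bottle pulled about 4.9 N, so it is the full one.
- **Full bottle:** I carried it around the near side of the other bottles. Its cap is at (0.4925, 0.2948), about 65 mm to the -y side of the tray centre and on its centreline, at the normal standing height.
- **Empty bottle:** its cap is at (0.4755, 0.0455), within about 1 mm of where it started.
- **Everything else:** the pink, green and turquoise bottles did not visibly move. The gripper is empty and clear of everything, and the clock read about 15.7 s of the allowed 45 s.

While carrying, the wrist reading drifted between 4.9 and 6.5 N. When closing on each cap it briefly showed 9–10 N of push. No check failed.

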